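# Hold a lug bracket flush on the tilting drill table for clamping

### The arm

A 7-joint arm with a two-finger parallel gripper is mounted at the origin on a cart in front of the work surface, level with it; the furniture and walls round the work are solid. World frame = base frame: x ahead of the robot, y to its left, z up, the work surface at z = 0. Lengths are in m, angles in rad, forces in N, time in s.
With the tool pointing down it reaches from about 0.425 to 0.95 m from the base axis. Payload 4.7 kg.
Tool frame: the origin (TCP) lies at the very end of the fingers, on their centre line; the grasp point (between the pads) lies r.grip_depth behind it (r.grip_depth is the distance from the TCP to the grasp point, in m); z points along the fingers, y is the line along which they close (so a half turn about z gives the same grasp; the last joint's range is limited). The gripper opens to 87 mm and grips with 3 to 60 N. Pads are 19 mm wide; open, the fingers measure 117 mm over their backs; the gripper's body (75 mm by 190 mm) begins 51 mm behind the grasp point.
Start: joints at [1.078, 0.469, -0.049, 1.532, 0.024, 1.141, -0.082], TCP at [0.302, -0.604, 0.223] pointing down, gripper open.
Joint ranges: [-2.59, 2.59], [-0.33, 1.99], [-1.39, 1.29], [0.1, 2.45], [-1.04, 4.18], [0.21, 1.99], [-2.66, 2.66]. Speed limits (rad/s): [2.57, 2.57, 3.14, 3.14, 3.14, 3.14, 3.14].

### API

Orientations are given as a rotation vector (axis times angle).
In Python, from rig import r, eyes gives the robot as it stands. The module is installed in compiled form; this text tells all that it offers.
- The arm moves only by the shell command python3 -m crank 'ROWS' [OPENING] [FORCE]. ROWS is JSON, a list that holds one entry, the list of rows, each a list of 4 numbers: the shift along the tool's x, y, z in m, then the turn about the tool's z in rad. In form: [[[dx, dy, dz, spin], ...]]. A call has 1 to 20 rows; each row is the pose to reach, as a shift and turn from the pose commanded when the call began, along the tool's axes at that moment; what a row does not reach only later rows make up. A row lasts 1/12 s, in which the tool goes at most 41.7 mm and 7.16 degrees, less where a joint would pass 70% of its speed; a pose out of reach is approached as far as the arm can. A call with a gripper value outside its range is refused whole. OPENING is the closure, from -1 (fully open) to 1 (shut), so that 0 is half open, set as the call begins (- or left out, the last holds). The fingers move at their own pace and stop on an object; FORCE is the grip in N (left out, the last holds). Time passes only in rows, so rows that repeat a pose let the fingers close. It gives the time, the measured TCP pose, the force, the opening and the grip force at its end, in the units of the state.
- r.get_obs(): the state, without advancing time (a new reading comes with each control period).
- eyes.camera(name): name is "scene" or "top" or "wrist"; returns a dict with "image" (384x512x3 uint8, red, green, blue), "range_z" (384x512 float32, m along the optical axis (not along the pixel's ray), 0 where there is no reading), "vertical_fov" (degrees; the focal length in pixels is half the picture's height over the tangent of half this angle, whatever the lens; pixels are square), "cx", "cy" (the principal point, pixels), "position" and "orientation" of the camera in the world. Camera axes: x right, y down, z forward; pixel columns grow to the right and rows downward; lengths in m; the calibration is good to about 2 mm. A picture is of the moment at which its call begins.
- r.job_done(): hands the job in; it is judged then, once.
Trained networks look in the newest picture that a camera, given by its name, has taken for a name from the list of things; names that differ only in an ending like _2 or _b are one class to them, and where a whole thing is asked for, a point or a joint stands for the part that bears it (a point fixed in the world has none). Each returns a list of dicts, best first, with "confidence" (0 to 1); they miss things now and then, are a little off and sometimes report something else, mostly with a low value. They report only what shows in the picture. A call takes as long as a camera call. They do not tell look-alikes from the thing itself.
- eyes.masks_of(camera, query): "pixels" (384x512 bool, what is visible of it).
- eyes.place_of(camera, query): "centre" ([x, y, z] in m, in the coordinates of the camera as it stood for that picture, good to about 4 mm: a listed point, or the origin of a listed thing).
The state is a dict: "t": time; "qpos": joint angles; "dq": joint speeds; "effort": joint torques, N m; "tool_pos": TCP position; "eef_rot": TCP orientation; "contact_force": force on the tool from outside, world axes, zero at the start; "ft_torque": the same for the moment, N m; "width": finger opening in m; "grasp_force": force on a finger pad.
Only numpy, scipy, OpenCV 4.12 (cv2) and the standard library are available. Lean on these libraries where they do the work, as an engineer would, in place of code of your own. Each camera call takes 0.05 s, during which the arm holds its last target. There are 200 camera calls.

### The job

I want to drill this steel lug bracket at an angle. First swing the strap clamp on the tilting drill table well clear of the seat (about a quarter turn, up the slope); then pick up the bracket and hold it on the sloped table, foot flush on the face, a short edge down against the two lower dowel pins and a long side against the single side pin. Finish still gripping it and pressing it onto the table with about 10 N so that I can clamp it; do not shift the table's angle setting and do not knock over the oil can.

Things in the scene. Friction and masses are not known exactly. Their poses are not given: they have to be found in the camera images.
- fixture: tilting drill table bolted to the worktop: grey base 176 x 150 x 14 mm, hinged slotted steel table 172 x 150 mm. Origin: centre of the base's underside; x level, towards the table's high side; z up. Hinge along y, 80 mm towards -x and 30 mm up. The table slopes 11 to 29 degrees, rising towards +x, different each time; locked by the side quadrants and a black knob, it stays put under 25 N.
- seat (a point): point on the sloped face under the centre of the located bracket (flush, against all pins). x up the slope, y left across it, z square out of the face. Face edges at x -73, +99 and y -65, +85 mm; flat, with 10 mm slots along x. Three fixed dowel pins, 10 mm diameter, 9 mm tall, centred at x, y = (-45, -17), (-45, +17) and (+8, -33) mm.
- strap (a joint): strap clamp's angle about its pivot stud, axis along seat z. 0: arm lies across the seat, towards -y of the seat; positive swings its free end up the slope; 1.57: arm points straight up the slope. Starts between -0.35 and 0.2, stops at -0.45 and 1.9, stays where it is left; about 2 N at its free end moves it.
- strap_pivot (a point): on the strap's pivot axis at the table face, at seat (+28, +65, 0) mm; z as the seat's, the arm runs along its -y. Dark steel arm 18 mm wide, 70 mm from pivot to screw, from 15.5 to 26.5 mm above the face; the pivot nut reaches 42 mm above the face.
- strap_screw (a point): centre of the top of the round head of the clamping screw at the arm's free end: 16 mm diameter, from 32 to 50 mm above the face.
- bracket: steel lug bracket, 0.24 to 0.38 kg, on its foot on the worktop left of the drill table. Foot 80 (x) x 56 (y) x 10 mm; in its middle a lug 12 mm thick (y), 34 mm wide (x) with a bored eye: eye centre 40 mm, top 57 mm above the underside. Origin: centre of the underside; z up. Mass centre 13 mm up. Same after a half turn. Pressed down, it can turn a little about y between the fingers.
- oil_can: red oil can, 67 mm diameter, 162 mm tall with its spout, standing behind the drill table; origin: centre of its base. Leave it standing.
Things that resemble listed ones, but are neither listed nor needed, are in the scene too. There is more than one size of the bracket; the job needs the larger.

How it is judged:
By the outcome, as a careful person would: the job done as asked, in the order asked, and still so for the second after the job is handed in, while the arm keeps its last pose, push and grip.
It also fails if it takes over 61 s, if anything falls off the work surface, if the arm or the gripper's body presses on something with over 40 N, if the wrist force passes 120 N, or if a joint passes its speed limit or range.

## Working session

There is one attempt and no reset: what is moved stays moved. The work goes in short steps, Python scripts to look and compute and a shell command to move; the robot and the scene stay as the last step left them, time stands still between calls to the robot, and variables do not carry over. Pictures are saved under pics/ and viewed, at most 10 in all, crops included, and the job is handed in when it is done.

```bash
mkdir -p pics
cat > h.py <<'E'
import numpy as np,cv2
from scipy.spatial.transform import Rotation as R
from rig import r,eyes
def Rm(o):
    o=np.array(o,float)
    if o.shape==(3,3): return o
    return (R.from_rotvec(o) if o.size==3 else R.from_quat(o)).as_matrix()
def w(c,p): return Rm(c['orientation'])@np.array(p)+np.array(c['position'])
def cloud(c):
    z=c['range_z'].astype(float);f=192/np.tan(np.radians(c['vertical_fov'])/2)
    v,u=np.mgrid[:384,:512]
    P=np.stack([(u-c['cx'])/f*z,(v-c['cy'])/f*z,z],-1)
    return P@Rm(c['orientation']).T+np.array(c['position'])
def pix(c,p):
    q=Rm(c['orientation']).T@(np.array(p)-np.array(c['position']));f=192/np.tan(np.radians(c['vertical_fov'])/2)
    return np.round([q[0]/q[2]*f+c['cx'],q[1]/q[2]*f+c['cy']])
E
python3 - <<'E'
from h import *
import pickle
ims=[]
for n in ['scene','top']:
    c=eyes.camera(n);pickle.dump(c,open(n+'.pkl','wb'));ims.append(c['image'])
    print(n,c['position'],c['orientation'],c['vertical_fov'])
    for q in ['fixture','seat','strap_pivot','strap_screw','bracket','oil_can']:
        for d in eyes.place_of(n,q):
            p=w(c,d['centre']);print(q,round(d['confidence'],2),p.round(4),pix(c,p))
cv2.imwrite('pics/a.png',cv2.cvtColor(ims[0],cv2.COLOR_RGB2BGR))
cv2.imwrite('pics/b.png',cv2.cvtColor(ims[1],cv2.COLOR_RGB2BGR))
o=r.get_obs();print(o);print(r.grip_depth)
E
```

```text
scene [0.2937849  0.86405881 0.51874689] [-0.60375897  2.46429185 -1.44772876] 50.373863077497596
fixture 0.93 [0.5639 0.0144 0.0025] [306. 192.]
seat 0.7 [ 0.5498 -0.0006  0.0637] [316. 169.]
seat 0.39 [0.7585 0.1695 0.0019] [207. 201.]
strap_pivot 0.75 [0.7604 0.17   0.001 ] [206. 202.]
strap_pivot 0.49 [0.5598 0.0681 0.0752] [302. 176.]
strap_screw 0.58 [ 0.5512 -0.0021  0.1144] [317. 150.]
bracket 0.97 [0.4709 0.1882 0.0023] [319. 240.]
bracket 0.92 [ 0.454   0.2923 -0.0007] [309. 274.]
bracket 0.37 [ 5.521e-01 -4.000e-04  1.145e-01] [317. 150.]
oil_can 0.78 [0.7607 0.1711 0.0014] [205. 202.]
top [0.49610615 0.18334197 0.91414066] [-2.14931094  2.14434266 -0.12060391] 53.13336318581332
fixture 0.8 [0.5673 0.0127 0.002 ] [335. 209.]
seat 0.56 [ 5.534e-01 -2.000e-04  6.550e-02] [347. 213.]
strap_pivot 0.67 [0.5615 0.0715 0.0713] [314. 209.]
strap_screw 0.74 [ 0.5527 -0.0024  0.1143] [353. 212.]
bracket 0.64 [ 0.4719  0.1885 -0.0032] [261. 249.]
bracket 0.57 [ 0.4509  0.2927 -0.0013] [217. 258.]
oil_can 0.59 [0.7612 0.171  0.0014] [269. 129.]
{'t': 0.7, 'qpos': array([ 1.07808914,  0.46854756, -0.04859569,  1.53247781,  0.0240752 ,
        1.14098929, -0.08226917]), 'dq': array([ 0.00023958, -0.00172525,  0.00079267, -0.00172827,  0.00014704,
       -0.00121374,  0.00078546]), 'effort': array([-7.62634431e-05, -5.07678294e+01, -8.05067550e-02, -2.36407989e+01,
       -6.11157529e-02,  3.11790663e-02,  1.91034815e-05]), 'tool_pos': array([ 0.30202639, -0.60369655,  0.22261763]), 'eef_rot': array([3.05734855e+00, 7.22041801e-01, 1.56937338e-04]), 'contact_force': array([ 0.06738423,  0.50386886, -0.74707496]), 'ft_torque': array([0.00023594, 0.00927834, 0.07086279]), 'grasp_force': 0.0, 'width': 0.08716042945277665}
0.0187
```

View pics/a.png

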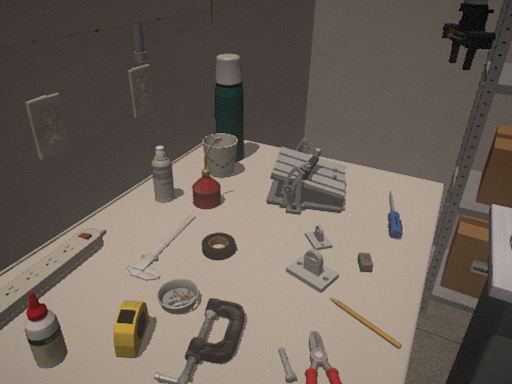

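View pics/b.png

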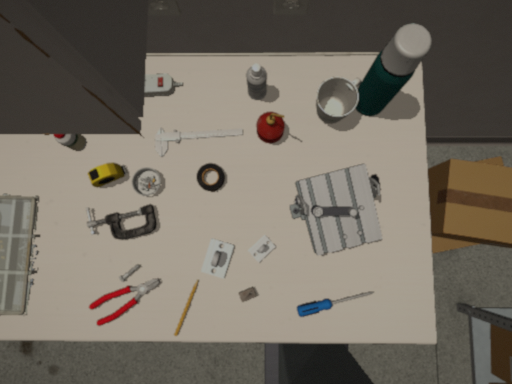

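```bash
cat > m.py <<'E'
from h import *
import pickle
for n in ['top','scene']:
    c=pickle.load(open(n+'.pkl','rb'));P=cloud(c)
    # face plane
    m=(c['range_z']>0)&(np.hypot(P[...,0]-.565,P[...,1]-.0)<.085)&(P[...,2]>.03)
    X=P[m];rng=np.random.default_rng(0);best=None
    for _ in range(600):
        a,b,d=X[rng.choice(len(X),3,False)];nn=np.cross(b-a,d-a)
        if np.linalg.norm(nn)<1e-7: continue
        nn/=np.linalg.norm(nn);nn*=np.sign(nn[2])
        if nn[2]<.8: continue
        k=np.abs((X-a)@nn)<.0025
        if best is None or k.sum()>best.sum(): best=k
    I=X[best];cen=I.mean(0);nn=np.linalg.svd(I-cen)[2][2];nn*=np.sign(nn[2])
    print(n,len(I),'n',nn.round(4),'tilt',np.degrees(np.arccos(nn[2])).round(2),'upslope yaw',np.degrees(np.arctan2(-nn[1],-nn[0])).round(2),'z at (.553,0)',(cen[2]-(nn[0]*(.553-cen[0])+nn[1]*(0-cen[1]))/nn[2]).round(4))
    # whole face extents -> rectangle
    allm=(c['range_z']>0)&(np.abs((P-cen)@nn)<.004)&(np.hypot(P[...,0]-cen[0],P[...,1]-cen[1])<.14)&(P[...,2]>.02)
    rect=cv2.minAreaRect((P[allm][:,:2]*1000).astype(np.float32));print('rect',rect)
    # brackets: foot tops
    for b in [(.4715,.1883),(.4525,.2925)]:
        mm=(c['range_z']>0)&(np.hypot(P[...,0]-b[0],P[...,1]-b[1])<.06)&(P[...,2]>.005)&(P[...,2]<.016)
        print('foot',cv2.minAreaRect((P[mm][:,:2]*1000).astype(np.float32)),np.median(P[mm][:,2]))
        mm=(c['range_z']>0)&(np.hypot(P[...,0]-b[0],P[...,1]-b[1])<.04)&(P[...,2]>.025)
        print('lug',cv2.minAreaRect((P[mm][:,:2]*1000).astype(np.float32)),P[mm][:,2].max())
    x0,y0,x1,y1=(190,180,390,290) if n=='top' else (240,130,380,300)
    im=c['image'][y0:y1,x0:x1];cv2.imwrite(f'pics/c_{n}.png',cv2.cvtColor(cv2.resize(im,None,fx=3.4,fy=3.4,interpolation=cv2.INTER_CUBIC),cv2.COLOR_RGB2BGR))
E
python3 m.py
python3 - <<'E'
import cv2,numpy as np
a=cv2.imread('pics/c_top.png');b=cv2.imread('pics/c_scene.png')
b=cv2.resize(b,None,fx=.6,fy=.6)
# one sheet
a=cv2.resize(a,(480,264));H=max(a.shape[0],b.shape[0]);s=np.zeros((H,480+b.shape[1],3),np.uint8);s[:264,:480]=a;s[:b.shape[0],480:]=b
print(s.shape);cv2.imwrite('pics/c.png',s)
E
```

```text
top 2822 n [-0.2096 -0.0541  0.9763] tilt 12.5 upslope yaw 14.47 z at (.553,0) 0.0662
rect ((562.9657592773438, 7.145713806152344), (168.4702911376953, 181.1976776123047), 14.665904998779297)
foot ((475.625, 189.1345672607422), (37.76728439331055, 54.320308685302734), 44.637107849121094) 0.006894635371028857
lug ((475.6103210449219, 189.48382568359375), (7.964099884033203, 22.60482406616211), 44.67304611206055) 0.04003291988626967
foot ((446.9814453125, 283.32318115234375), (76.1260757446289, 84.90092468261719), 72.88273620605469) 0.009788495479696124
lug ((452.24517822265625, 291.92913818359375), (11.612568855285645, 33.92308807373047), 73.81058502197266) 0.06015544095109637
scene 1153 n [-0.2102 -0.0522  0.9763] tilt 12.51 upslope yaw 13.95 z at (.553,0) 0.0681
rect ((557.5576171875, 14.52276611328125), (167.50479125976562, 168.7154541015625), 14.928503036499023)
foot ((472.36065673828125, 189.27040100097656), (38.965816497802734, 56.48991012573242), 43.839542388916016) 0.007678615158602409
lug ((471.677734375, 190.3792266845703), (8.225968360900879, 22.245357513427734), 43.3650016784668) 0.040536570768142155
foot ((449.8002624511719, 292.170654296875), (58.72706604003906, 82.13941192626953), 74.19243621826172) 0.010543692139695693
lug ((449.0025329589844, 292.50299072265625), (13.530238151550293, 35.70321273803711), 73.64376831054688) 0.05894808576874577
(347, 766, 3)
```

View pics/c.png

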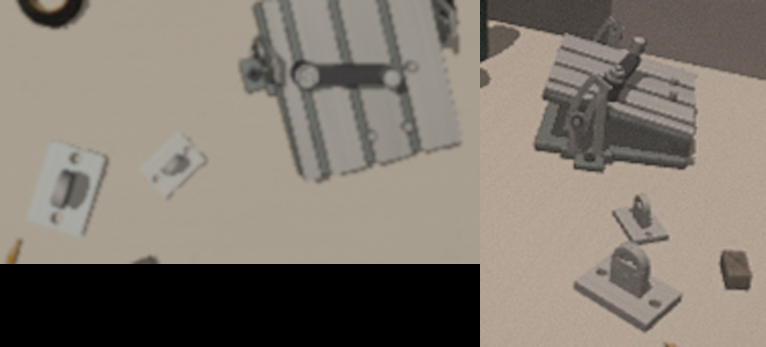

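The large bracket is at top px (217,258) and scene px (309,274): its foot is about 82x58 mm and it stands about 59 mm high. The look-alike at top px (261,249) has a foot of only 38x55 mm, so the first one fits. The pins show at about top px (345,236), (360,233) and (361,207). The strap lies across the seat, pointing to image right.

```bash
cat >> h.py <<'E'
TILT=np.radians(12.5);YAW=np.radians(14.4);SEAT=np.array([.5516,-.0004,.0660])
def Rs(): return (R.from_euler('z',YAW)*R.from_euler('y',-TILT)).as_matrix()
def seat(p): return SEAT+Rs()@(np.array(p)/1000.)
def toseat(p): return Rs().T@(np.array(p)-SEAT)*1000
def go(targets,o=None):
    o=o or r.get_obs();A=R.from_rotvec(o['eef_rot']).as_matrix();y0=np.arctan2(A[1,0],A[0,0])
    for p,yaw in targets:
        s=(y0-yaw+np.pi)%(2*np.pi)-np.pi
        print((A.T@(np.array(p)-o['tool_pos'])).round(4),round(s,3))
E
python3 - <<'E'
from h import *
import pickle
c=pickle.load(open('top.pkl','rb'));f=192/np.tan(np.radians(c['vertical_fov'])/2);n=Rs()[:,2]
for u,v in [(344.6,236),(359.6,233),(361,207.5)]:
    d=Rm(c['orientation'])@np.array([(u-c['cx'])/f,(v-c['cy'])/f,1]);C=np.array(c['position'])
    t=((seat([0,0,9])-C)@n)/(d@n);print('pin',toseat(C+t*d).round(1))
print(toseat([.552,-.0022,.1143]),toseat([.5606,.0698,.073]))
go([(seat([-25,20,0])*[1,1,0]+[0,0,.26],YAW)])
E
```

```text
pin [-45.1  18.2   9. ]
pin [-46.9 -15.3   9. ]
pin [  7.2 -30.8   9. ]
[10.395252   -1.84292564 47.16812866] [27.06989721 65.75632893  1.16870487]
[ 0.4735 -0.4526 -0.0374] 0.213
```

```bash
python3 -m crank '[[[0.01,-0.01,-0.02,0],[0.035,-0.034,-0.037,0.03],[0.06,-0.06,-0.037,0.05],[0.09,-0.09,-0.037,0.08],[0.12,-0.115,-0.037,0.1],[0.15,-0.144,-0.037,0.13],[0.18,-0.172,-0.037,0.15],[0.21,-0.2,-0.037,0.18],[0.24,-0.23,-0.037,0.2],[0.27,-0.258,-0.037,0.213],[0.3,-0.287,-0.037,0.213],[0.33,-0.316,-0.037,0.213],[0.36,-0.345,-0.037,0.213],[0.39,-0.373,-0.037,0.213],[0.42,-0.4,-0.037,0.213],[0.445,-0.426,-0.037,0.213],[0.462,-0.442,-0.037,0.213],[0.473,-0.452,-0.037,0.213],[0.473,-0.452,-0.037,0.213]]]' 1 20
python3 - <<'E'
from h import *
c=eyes.camera('wrist');P=cloud(c)
cv2.imwrite('pics/w1.png',cv2.cvtColor(c['image'],cv2.COLOR_RGB2BGR))
for q in ['seat','strap_pivot','strap_screw']:
    for d in eyes.place_of('wrist',q):
        p=w(c,d['centre']);print(q,round(d['confidence'],2),p.round(4),toseat(p).round(1),pix(c,p))
for s in [(-45,-17,9),(-45,17,9),(8,-33,9),(28,65,42)]: print(s,pix(c,seat(s)))
m=(c['range_z']>0);S=(P-SEAT)@Rs()*1000
k=m&(np.abs(S[...,2])<4)&(S[...,0]>-65)&(S[...,0]<90)&(S[...,1]>-60)&(S[...,1]<80)
A=np.c_[S[k][:,:2],np.ones(k.sum())];print(np.linalg.lstsq(A,S[k][:,2],rcond=None)[0],np.median(S[k][:,2]))
o=r.get_obs();print(o['t'],o['tool_pos'],o['eef_rot'],o['contact_force'],o['width'])
E
```

```text
t: 2.28
tool_pos: [0.5236, 0.0165, 0.2598]
eef_rot: [-3.114, -0.403, -0.002]
contact_force: [0.5, 0.6, -1.2]
width: 0.0008
grasp_force: 0.0
strap_pivot 0.66 [0.5578 0.0695 0.069 ] [23.5 66.1 -2.2] [219. 124.]
strap_screw 0.6 [ 0.5523 -0.0013  0.1207] [12.3 -1.  53.3] [285. 155.]
(-45, -17, 9) [294. 186.]
(-45, 17, 9) [264. 185.]
(8, -33, 9) [312. 142.]
(28, 65, 42) [215. 135.]
[0.00051718 0.00073654 0.28751016] 0.31323867494379987
2.4833 [0.52251533 0.01040943 0.25948874] [ 3.11640567e+00  3.89170705e-01 -6.67227219e-04] [-0.00758538 -0.50449527 -0.2712423 ] 0.0005965321455706577
```

View pics/w1.png

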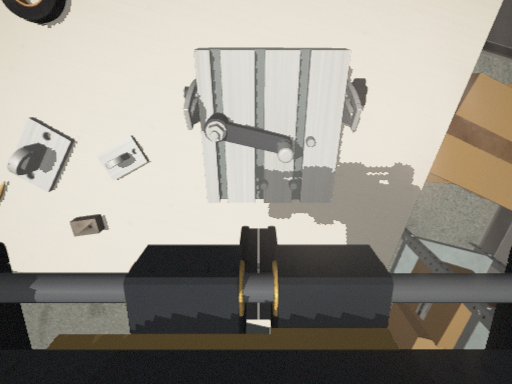

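The wrist picture shows the two lower pins at (264,186) and (294,186), the side pin at (311,142), the pivot at (215,130) and the screw at (286,154). These match my predicted seat pixels, and the strap angle works out at about -0.24.

Run:
```python
from h import *
def T(a,ex=0,rr=50,z=17):
    off=9+9.5*abs(np.cos(a))+15*abs(np.sin(a))+ex
    return seat([28+rr*np.sin(a)-off*np.cos(a),65-rr*np.cos(a)-off*np.sin(a),z])
print(toseat(T(-.24,-0)),toseat(T(1.6)))
s=T(-.24,8)
go([(s+[0,0,.06],YAW),(s,YAW)])
print()
go([(T(a),YAW) for a in np.linspace(-.24,1.62,17)])
```

```text
[-5.05374279 21.61341406 17.        ] [78.68738174 42.19932569 17.        ]
[ 0.0093 -0.0059  0.1197] -0.003
[ 0.0094 -0.006   0.1797] -0.003

[ 0.017  -0.0041  0.178 ] -0.003
[ 0.0236 -0.0004  0.1765] -0.003
[0.0307 0.0023 0.1749] -0.003
[0.0351 0.0043 0.174 ] -0.003
[0.0396 0.006  0.173 ] -0.003
[0.0445 0.0072 0.1719] -0.003
[0.0497 0.0079 0.1707] -0.003
[0.0552 0.008  0.1695] -0.003
[0.0608 0.0074 0.1682] -0.003
[0.0666 0.006  0.1669] -0.003
[0.0724 0.0038 0.1657] -0.003
[0.0781 0.0007 0.1644] -0.003
[ 0.0834 -0.0032  0.1632] -0.003
[ 0.0883 -0.008   0.1621] -0.003
[ 0.0927 -0.0135  0.1611] -0.003
[ 0.0963 -0.0198  0.1603] -0.003
[ 0.0991 -0.0258  0.1597] -0.003
```

```bash
python3 -m crank '[[[0.004,-0.003,0.03,0],[0.009,-0.006,0.065,0],[0.009,-0.006,0.1,0],[0.009,-0.006,0.135,0],[0.009,-0.006,0.16,0],[0.009,-0.006,0.175,0],[0.009,-0.006,0.179,0],[0.009,-0.006,0.179,0]]]'
python3 -m crank '[[[0.0075,0.002,-0.002,0],[0.014,0.006,-0.003,0],[0.021,0.008,-0.005,0],[0.026,0.010,-0.006,0],[0.030,0.012,-0.007,0],[0.035,0.013,-0.008,0],[0.040,0.014,-0.009,0],[0.046,0.014,-0.010,0],[0.051,0.0135,-0.0115,0],[0.057,0.012,-0.013,0],[0.063,0.010,-0.014,0],[0.069,0.007,-0.0155,0],[0.074,0.003,-0.0165,0],[0.079,-0.002,-0.018,0],[0.083,-0.0075,-0.019,0],[0.087,-0.014,-0.0195,0],[0.090,-0.020,-0.020,0],[0.090,-0.023,-0.020,0],[0.090,-0.023,-0.020,0]]]'
python3 - <<'E'
from h import *
c=eyes.camera('top')
cv2.imwrite('pics/t2.png',cv2.cvtColor(cv2.resize(c['image'][150:280,260:420],None,fx=4,fy=4),cv2.COLOR_RGB2BGR))
for q in ['strap_pivot','strap_screw']:
    for d in eyes.place_of('top',q):
        p=w(c,d['centre']);print(q,round(d['confidence'],2),toseat(p).round(1),pix(c,p))
o=r.get_obs();print(toseat(o['tool_pos']),o['contact_force'])
E
```

```text
t: 3.15
tool_pos: [0.5293, 0.0187, 0.0797]
eef_rot: [3.117, 0.39, -0.004]
contact_force: [0.9, 1.2, 0.3]
width: 0.0004
grasp_force: 0.0
t: 4.73
tool_pos: [0.6131, 0.0666, 0.1013]
eef_rot: [-3.115, -0.395, -0.006]
contact_force: [-0.4, -0.0, 0.0]
width: 0.0003
grasp_force: 0.0
strap_pivot 0.48 [27.2 66.2  2. ] [315. 209.]
strap_screw 0.34 [  5.    8.4 -66.9] [335. 208.]
strap_screw 0.24 [2.3 1.  0.1] [346. 213.]
[80.8133964  48.56136637 17.90533244] [ 0.10397129 -0.17815853 -0.41752893]
```

View pics/t2.png

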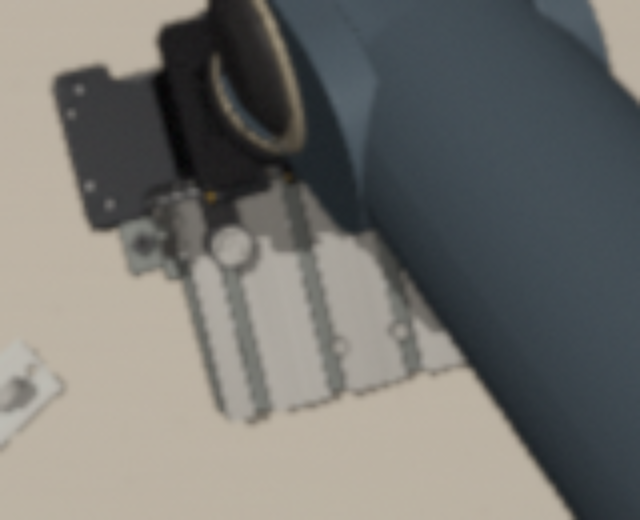

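Run:
```python
from h import *
b=np.array([.4507,.2922,.0213]);y=np.radians(-16.1)
up=r.get_obs()['tool_pos']+[0,0,.12]
go([(up,YAW),(b*[1,1,0]+[0,0,.20],y),(b,y)])
```

```text
[ 0.0002 -0.     -0.12  ] -0.0
[-0.0999 -0.2599 -0.0991] 0.532
[-0.1003 -0.2599  0.0796] 0.532
```

```bash
python3 -m crank '[[[0,0.006,-0.003,0],[0,0.006,-0.035,0],[0,0.006,-0.07,0],[0,0.006,-0.1,0],[-0.005,-0.01,-0.118,0.02],[-0.015,-0.035,-0.12,0.08],[-0.027,-0.065,-0.12,0.16],[-0.04,-0.1,-0.12,0.24],[-0.053,-0.135,-0.115,0.32],[-0.067,-0.17,-0.11,0.4],[-0.08,-0.205,-0.105,0.48],[-0.092,-0.237,-0.1,0.532],[-0.1,-0.257,-0.099,0.532],[-0.1,-0.26,-0.099,0.532],[-0.1,-0.26,-0.099,0.532]]]' -0.1
python3 - <<'E'
from h import *
c=eyes.camera('wrist')
im1=c['image']
b=None
for d in eyes.place_of('wrist','bracket'):
    p=w(c,d['centre']);print(round(d['confidence'],2),p.round(4),pix(c,p))
P=cloud(c);mm=(c['range_z']>0)&(np.hypot(P[...,0]-.4507,P[...,1]-.2922)<.04)&(P[...,2]>.03)&(P[...,2]<.065)
print('lug',mm.sum(),cv2.minAreaRect((P[mm][:,:2]*1000).astype(np.float32)))
t=eyes.camera('top')
for d in eyes.place_of('top','strap_screw'):
    p=w(t,d['centre']);print('screw',round(d['confidence'],2),toseat(p).round(1),pix(t,p))
P=cloud(t);mm=(t['range_z']>0)&(np.hypot(P[...,0]-.4507,P[...,1]-.2922)<.04)&(P[...,2]>.03)&(P[...,2]<.065)
a=cv2.resize(t['image'][150:270,260:400],(560,480));cv2.imwrite('pics/t3.png',cv2.cvtColor(a,cv2.COLOR_RGB2BGR))
go([(np.array([.4507,.2922,.0213]),np.radians(-16.1))])
E
```

```text
t: 6.13
tool_pos: [0.4497, 0.293, 0.2]
eef_rot: [-3.111, 0.435, -0.001]
contact_force: [-0.0, -0.5, 0.1]
width: 0.0479
grasp_force: 0.0
0.9 [ 0.4529  0.2955 -0.0026] [256. 162.]
0.76 [ 4.752e-01  1.897e-01 -2.000e-04] [343. 117.]
lug 415 ((452.6017761230469, 290.4052734375), (11.273338317871094, 32.638816833496094), 73.89060974121094)
[-0.0016 -0.0018  0.1783] -0.004
```

View pics/t3.png

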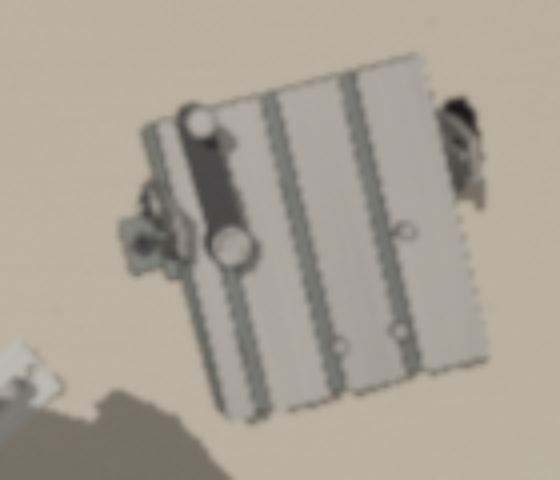

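The strap now points straight up the slope, with its screw at crop (201,122) and its pivot at (232,245), and the seat is clear. Next I grasp the bracket.

```bash
python3 -m crank '[[[-0.001,-0.001,0.03,0],[-0.001,-0.001,0.07,0],[-0.001,-0.001,0.11,0],[-0.001,-0.001,0.14,0],[-0.001,-0.001,0.16,0],[-0.001,-0.001,0.172,0],[-0.001,-0.001,0.178,0],[-0.001,-0.001,0.178,0],[-0.001,-0.001,0.178,0]]]'
python3 -m crank '[[[0,0,0,0],[0,0,0,0],[0,0,0,0],[0,0,0,0],[0,0,0,0],[0,0,0,0],[0,0,0,0]]]' 1 30
```

```text
t: 7.08
tool_pos: [0.4504, 0.2927, 0.0219]
eef_rot: [-3.11, 0.442, -0.001]
contact_force: [0.0, 0.5, 0.6]
width: 0.048
grasp_force: 0.0
t: 7.67
tool_pos: [0.4493, 0.2926, 0.0217]
eef_rot: [3.11, -0.44, -0.0]
contact_force: [-1.0, -1.7, 2.3]
width: 0.0121
grasp_force: 30.0
```

```bash
python3 - <<'E'
from h import *
f=lambda x,y,z=40: seat([x,y,z])-[0,0,.0187]
p=f(8,6)
go([(f(8,6)*[1,1,0]+[0,0,.2],YAW),(p+[0,0,.03],YAW),(p,YAW),(f(0,0),YAW)])
print(p,f(0,0))
E
python3 -m crank '[[[0,0,-0.015,0],[0,0,-0.045,0],[0,0,-0.08,0],[0,0,-0.115,0],[0,0,-0.145,0],[0,0,-0.165,0],[0,0,-0.175,0],[0,0,-0.178,0],[0,0,-0.178,0]]]'
```

```text
[ 0.1758  0.2485 -0.1781] -0.533
[ 0.1758  0.2484 -0.0962] -0.533
[ 0.1758  0.2484 -0.0662] -0.533
[ 0.1721  0.2575 -0.0644] -0.533
[0.54928726 0.0052008  0.08808336] [ 0.54321441 -0.00255305  0.08635184]
t: 8.42
tool_pos: [0.449, 0.2928, 0.1989]
eef_rot: [3.11, -0.44, -0.001]
contact_force: [-0.3, 0.7, -3.0]
width: 0.0117
grasp_force: 30.0
```

```bash
python3 -m crank '[[[0.007,0.01,0,-0.02],[0.021,0.03,0,-0.06],[0.04,0.056,0,-0.12],[0.06,0.085,0,-0.18],[0.08,0.113,0,-0.24],[0.1,0.141,0,-0.3],[0.12,0.17,0,-0.36],[0.138,0.195,0,-0.42],[0.155,0.22,0,-0.48],[0.167,0.236,0.005,-0.52],[0.174,0.246,0.02,-0.533],[0.176,0.2485,0.045,-0.533],[0.176,0.2485,0.065,-0.533],[0.176,0.2485,0.08,-0.533],[0.176,0.2485,0.08,-0.533],[0.176,0.2485,0.08,-0.533]]]'
python3 - <<'E'
from h import *
t=eyes.camera('scene');im=t['image'][110:220,240:380]
cv2.imwrite('pics/s4.png',cv2.cvtColor(cv2.resize(im,None,fx=4,fy=4),cv2.COLOR_RGB2BGR))
f=lambda x,y,z=40: seat([x,y,z])-[0,0,.0187]
go([(f(8,6),YAW),(f(6,4),YAW),(f(0,0),YAW)])
print(toseat(r.get_obs()['tool_pos']),r.get_obs()['contact_force'])
E
```

```text
t: 9.75
tool_pos: [0.5478, 0.0055, 0.1172]
eef_rot: [-3.116, -0.395, 0.008]
contact_force: [-0.3, -0.3, -3.0]
width: 0.0119
grasp_force: 30.0
[0.0001 0.0005 0.0306] 0.001
[-0.0018  0.0025  0.031 ] 0.001
[-0.0077  0.0065  0.0323] 0.001
[10.50507849  6.49392304 51.58413348] [ 1.18530906 -0.44725841 -3.83609355]
```

View pics/s4.png

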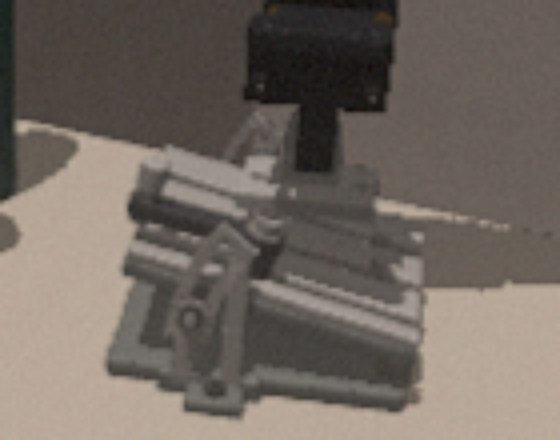

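The bracket hangs level over the seat at crop (335,190) and the strap is clear. I lower it slowly.

```bash
python3 -m crank '[[[0,0,0.008,0],[0,0,0.014,0],[0,0,0.018,0],[0,0,0.021,0],[0,0,0.023,0],[0,0,0.025,0],[0,0,0.025,0]]]'
python3 -m crank '[[[0,0,0.001,0],[0,0,0.002,0],[0,0,0.003,0],[0,0,0.004,0],[0,0,0.005,0],[0,0,0.005,0]]]'
python3 -c "
from h import *
o=r.get_obs();print((toseat(o['tool_pos']+[0,0,.0187])).round(1),o['contact_force'],(Rs().T@o['contact_force']).round(1))"
```

```text
t: 10.38
tool_pos: [0.5484, 0.0053, 0.0952]
eef_rot: [3.116, 0.394, -0.004]
contact_force: [-4.8, -0.2, 4.2]
width: 0.0117
grasp_force: 30.0
t: 10.88
tool_pos: [0.5465, 0.0048, 0.0901]
eef_rot: [3.116, 0.394, -0.01]
contact_force: [-9.2, -0.7, 8.4]
width: 0.0121
grasp_force: 30.0
[ 5.7  6.3 42.6] [-9.19183163 -0.68873845  8.3811321 ] [-7.   1.6 10.1]
```

```bash
python3 -m crank '[[[-0.001,0,0.0005,0],[-0.002,0,0.001,0],[-0.003,0,0.0015,0],[-0.004,0,0.002,0],[-0.005,0,0.0025,0],[-0.005,0,0.0025,0]]]'
cat > st.py <<'E'
from h import *
o=r.get_obs();print((toseat(o['tool_pos']+[0,0,.0187])).round(1),(Rs().T@o['contact_force']).round(1),o['ft_torque'].round(2),o['t'])
E
python3 st.py
```

```text
t: 11.38
tool_pos: [0.5457, 0.0045, 0.0883]
eef_rot: [3.117, 0.395, 0.004]
contact_force: [-2.1, 1.2, 4.5]
width: 0.0116
grasp_force: 30.0
[ 4.5  6.2 41. ] [-0.7  1.7  4.8] [0.15 0.18 0.04] 11.3833
```

```bash
python3 -m crank '[[[-0.001,0,0.0004,0],[-0.002,0,0.0008,0],[-0.003,0,0.0012,0],[-0.003,0,0.0012,0]]]'
python3 st.py
python3 -m crank '[[[-0.001,0.001,0.0004,0],[-0.002,0.002,0.0008,0],[-0.003,0.003,0.0012,0],[-0.003,0.003,0.0012,0]]]'
python3 st.py
```

```text
t: 11.72
tool_pos: [0.5433, 0.0038, 0.0865]
eef_rot: [3.117, 0.395, 0.005]
contact_force: [2.0, 1.5, 4.8]
width: 0.012
grasp_force: 30.0
[ 1.7  6.1 39.8] [3.3 0.9 4.2] [ 0.29 -0.72  0.01] 11.7167
t: 12.05
tool_pos: [0.5414, 0.0015, 0.086]
eef_rot: [-3.115, -0.396, -0.007]
contact_force: [1.2, 3.2, 9.1]
width: 0.0121
grasp_force: 30.0
[-0.8  4.4 39.8] [3.9 2.8 8.4] [ 0.83 -0.52  0.05] 12.05
```

```bash
python3 -m crank '[[[-0.001,0.001,0.0002,0],[-0.0015,0.002,0.0003,0],[-0.002,0.003,0.0004,0],[-0.002,0.003,0.0004,0]]]'
python3 st.py
python3 -m crank '[[[0,0.001,0,0],[0,0.002,0,0],[0,0.003,0,0],[0,0.003,0,0]]]'
python3 st.py
```

```text
t: 12.38
tool_pos: [0.5414, 0.001, 0.086]
eef_rot: [-3.112, -0.397, -0.011]
contact_force: [2.8, 8.7, 9.6]
width: 0.0119
grasp_force: 30.0
[-0.9  3.9 39.9] [6.8 7.7 8.3] [ 2.01 -0.73 -0.03] 12.3833
t: 12.72
tool_pos: [0.5419, -0.0011, 0.086]
eef_rot: [-3.111, -0.398, -0.01]
contact_force: [2.6, 10.3, 10.0]
width: 0.0117
grasp_force: 30.0
[-0.9  1.8 39.9] [7.1 9.3 8.7] [ 2.37 -0.58 -0.05] 12.7167
```

```bash
python3 -m crank '[[[0,0.001,0,0],[0,0.0015,0,0],[0,0.0015,0,0]]]'
python3 st.py
python3 - <<'E'
from h import *
ims=[]
for n,(x0,y0,x1,y1) in {'wrist':(0,0,512,384),'top':(300,160,400,260)}.items():
    c=eyes.camera(n);im=c['image'][y0:y1,x0:x1]
    print(n,[pix(c,seat(s)) for s in [(-45,-17,9),(-45,17,9),(8,-33,9),(-40,-28,10),(-40,28,10),(40,28,10),(40,-28,10)]])
    ims.append(cv2.resize(im,(int(im.shape[1]*300/im.shape[0]),300),interpolation=cv2.INTER_CUBIC))
cv2.imwrite('pics/e5.png',cv2.cvtColor(np.hstack(ims),cv2.COLOR_RGB2BGR))
E
```

```text
t: 12.97
tool_pos: [0.5423, -0.0024, 0.086]
eef_rot: [-3.111, -0.398, -0.01]
contact_force: [1.2, 10.7, 9.0]
width: 0.0116
grasp_force: 30.0
[-0.9  0.4 39.9] [ 5.7 10.   7.9] [ 2.39 -0.58 -0.04] 12.9667
wrist [array([285., 282.]), array([233., 282.]), array([318., 214.]), array([303., 277.]), array([215., 277.]), array([205., 162.]), array([314., 163.])]
top [array([360., 232.]), array([345., 236.]), array([362., 207.]), array([365., 229.]), array([340., 235.]), array([332., 200.]), array([357., 193.])]
```

View pics/e5.png

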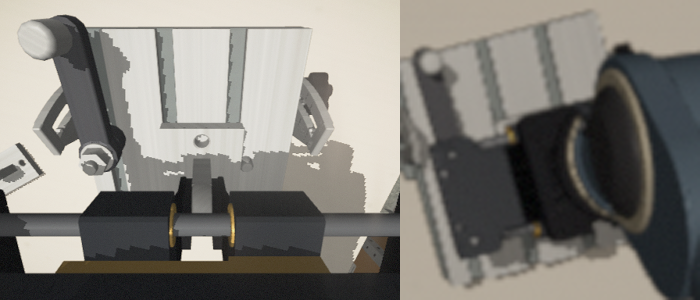

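The wrist picture shows the foot's upper edge from (160,125) to (243,125), parallel to the table, with the side pin at (247,163) almost touching its right side. The strap is clear. I keep sliding until the force jumps.

```bash
python3 -m crank '[[[0,0.0005,-0.0003,0],[0,0.001,-0.0006,0],[0,0.001,-0.0006,0]]]' ; python3 st.py
python3 -m crank '[[[0,0.0005,0,0],[0,0.001,0,0],[0,0.001,0,0]]]' ; python3 st.py
```

```text
t: 13.32
tool_pos: [0.5423, -0.0025, 0.0861]
eef_rot: [-3.11, -0.399, -0.01]
contact_force: [2.6, 11.6, 6.3]
width: 0.0116
grasp_force: 30.0
[-0.9  0.2 39.9] [ 6.6 10.6  5. ] [ 2.74 -0.8  -0.08] 13.3167
t: 13.57
tool_pos: [0.5423, -0.0026, 0.0861]
eef_rot: [-3.108, -0.4, -0.009]
contact_force: [2.2, 13.4, 7.2]
width: 0.0119
grasp_force: 30.0
[-0.9  0.2 40. ] [ 6.9 12.5  5.9] [ 3.11 -0.64 -0.03] 13.5667
```

```bash
python3 -m crank '[[[0.0003,-0.001,0.0003,0],[0.0006,-0.002,0.0007,0],[0.0006,-0.002,0.0007,0],[0.0006,-0.002,0.0007,0]]]' ; python3 st.py
```

```text
t: 13.9
tool_pos: [0.5423, -0.0024, 0.086]
eef_rot: [-3.111, -0.398, -0.009]
contact_force: [0.0, 10.2, 11.3]
width: 0.0116
grasp_force: 30.0
[-0.9  0.4 39.8] [ 4.9  9.9 10.5] [ 2.26 -0.28 -0.1 ] 13.9
```

```bash
python3 -m crank '[[[0,-0.001,-0.0001,0],[0,-0.002,-0.0002,0],[0,-0.003,-0.0003,0],[0,-0.003,-0.0003,0],[0,-0.003,-0.0003,0]]]' ; python3 st.py
```

```text
t: 14.32
tool_pos: [0.5423, -0.0023, 0.086]
eef_rot: [-3.114, -0.396, -0.01]
contact_force: [3.7, 4.6, 7.5]
width: 0.0115
grasp_force: 30.0
[-0.9  0.5 39.8] [6.2 3.5 6.3] [ 1.17 -0.89  0.  ] 14.3167
```

```bash
python3 -m crank '[[[0,0,0.0003,0],[0,0,0.0006,0],[0,0,0.0006,0],[0,0,0.0006,0]]]' ; python3 st.py
python3 - <<'E'
from h import *
c=eyes.camera('wrist');P=cloud(c);S=(P-SEAT)@Rs()*1000
k=(c['range_z']>0)&(np.abs(S[...,2]-10)<4)&(np.abs(S[...,1])<24)&(S[...,0]>20)&(S[...,0]<36)
A=np.c_[S[k][:,:2],np.ones(k.sum())];print('foot top',k.sum(),np.linalg.lstsq(A,S[k][:,2],rcond=None)[0],np.median(S[k][:,2]))
k=(c['range_z']>0)&(np.abs(S[...,2])<3)&(S[...,0]>48)&(S[...,0]<90)&(np.abs(S[...,1])<45)
A=np.c_[S[k][:,:2],np.ones(k.sum())];print('face',np.linalg.lstsq(A,S[k][:,2],rcond=None)[0])
a=cv2.resize(c['image'][130:290,180:350],None,fx=3.5,fy=3.5,interpolation=cv2.INTER_CUBIC)
cv2.imwrite('pics/f6.png',cv2.cvtColor(a,cv2.COLOR_RGB2BGR))
t=eyes.camera('scene')
for d in eyes.place_of('scene','oil_can'): print(w(t,d['centre']).round(3),d['confidence'])
E
```

```text
t: 14.65
tool_pos: [0.5423, -0.0023, 0.086]
eef_rot: [-3.114, -0.396, -0.01]
contact_force: [0.5, 4.6, 11.8]
width: 0.0119
grasp_force: 30.0
[-0.9  0.5 39.8] [ 4.1  4.3 11.2] [ 1.09 -0.57 -0.01] 14.65
foot top 2186 [9.23718939e-03 1.96973134e-03 9.96185334e+00] 10.292495893341645
face [0.00086099 0.00129869 0.26188043]
[0.76  0.172 0.001] 0.57
```

View pics/f6.png

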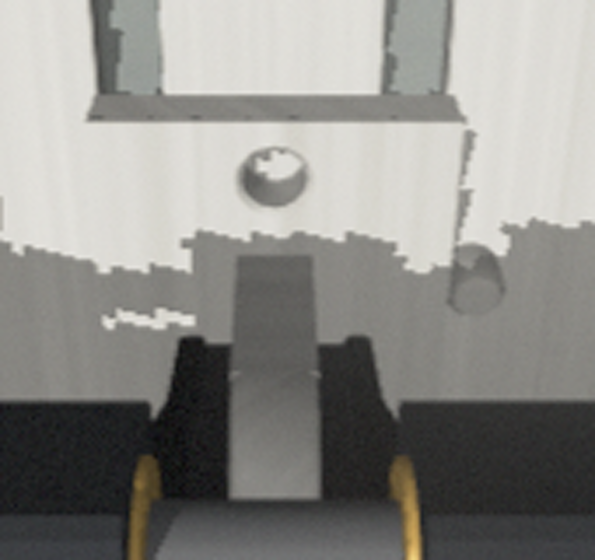

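The foot lies flush: its top is 10.0 mm above the face. Its right side touches the side pin at crop (455,280), and its lower edge was stopped firmly by the lower pins, staying put at 7 N while it slid sideways. I trim the push and hand in.

```bash
python3 -m crank '[[[0,0,-0.0003,0],[0,0,-0.0003,0],[0,0,-0.0003,0],[0,0,-0.0003,0],[0,0,-0.0003,0],[0,0,-0.0003,0]]]' ; python3 st.py
```

```text
t: 15.3
tool_pos: [0.5423, -0.0023, 0.086]
eef_rot: [-3.114, -0.396, -0.01]
contact_force: [2.1, 4.7, 10.2]
width: 0.0117
grasp_force: 30.0
[-0.9  0.5 39.8] [5.3 4.  9.3] [ 1.17 -0.76  0.  ] 15.3
```

```bash
python3 -c "
from h import *
print(r.job_done())"
```

```text
the job is handed in; nothing more can be done
None
```

I handed the job in at about 15 s: the strap is swung about a quarter turn up the slope, and the larger bracket sits flush against all three pins, still gripped and pressed on with about 10 N. The oil can was still standing at my last check; I did not re-measure the table's angle at the end, but the face read flat against my first fit.

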